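Lock the chopping board of the prep station

ROBOT

A 6-joint arm with a two-finger parallel gripper is mounted at the origin on the work surface; the furniture and walls round the work are solid. World frame = base frame: x ahead of the robot, y to its left, z up, the work surface at z = 0. Lengths are in m, angles in rad, forces in N, time in s.
With the tool pointing down it reaches from about 0.3 to 0.875 m from the base axis. Payload 4.2 kg.
Tool frame: the origin (TCP) lies on the centre line of the jaws, within the pads' length; the fingertips stand 25 mm ahead of it and the grasp point (between the pads) lies 6 mm ahead of it (robot.tcp_to_tips is the distance from the TCP to the fingertips, in m); z points along the fingers, y is the line along which they close (so a half turn about z gives the same grasp; the last joint's range is limited). The gripper opens to 85 mm and grips with 20 to 120 N. Pads are 22 mm wide; open, the fingers measure 114 mm over their backs; the gripper's body (76 mm by 85 mm) begins 54 mm behind the grasp point. The pads swing forward as they close: fully open they stand 13 mm farther back than shut.
Start: joints at [1.202, 0.32, 1.565, -0, 1.257, -0.02], TCP at [0.197, 0.54, 0.256] pointing down, gripper open.
Joint ranges: [-3.11, 3.11], [-0.84, 2.01], [0.21, 2.61], [-1.34, 4.49], [0.05, 2.63], [-2.56, 2.56]. Speed limits (rad/s): [2.57, 2.57, 3.14, 3.14, 3.14, 3.14].

INTERFACE

Orientations are given as a unit quaternion [w, x, y, z].
In Python, from bench import robot gives the robot as it stands. The module is installed in compiled form; this text tells all that it offers.
- The arm moves only by the tool jog_arm, never from a script. Its arguments are lists of equal length, an entry for each row: "rotation": the turn, a rotation vector about the tool's x, y, z in units of 10 degrees (1.0 is 10 degrees), a list of three; "linear": the shift along the tool's x, y, z in units of 50 mm (1.0 is 50 mm), a list of three; "jaw": the opening, from 0 (shut) to 1 (fully open). A call has 1 to 10 rows; each row shifts and turns the commanded pose from where the row before left it, along the tool's axes as they then stand; what a row does not reach is not made up. A row lasts 1/8 s, in which the tool goes at most 62.5 mm and 10.7 degrees, less where a joint would pass 70% of its speed; a pose out of reach is approached as far as the arm can. A call is refused whole if a number of a shift passes 1 or a number of a turn 1, either way. A call with a gripper value outside its range is refused whole. The fingers move at their own pace and stop on an object; the grip force is fixed at half the most. Time passes only in rows, so rows that do not move let the fingers close. It gives the time, the measured TCP pose, the force, the opening and the grip force at its end, in the units of the state.
- robot.get_state(): the state, without advancing time (a new reading comes with each control period).
- robot.read_camera(name): name is "side" or "top"; returns a dict with "image" (400x640x3 uint8, red, green, blue), "depth" (400x640 float32, m along the optical axis (not along the pixel's ray), 0 where there is no reading), "mtx" (3x3 intrinsics, pixels), "extrinsics" (4x4, takes a point from camera to world coordinates). Camera axes: x right, y down, z forward; pixel columns grow to the right and rows downward; lengths in m; the calibration is good to about 2 mm. A picture is of the moment at which its call begins.
- robot.close_job(): hands the job in; it is judged then, once.
The state is a dict: "clock": time; "joint_pos": joint angles; "qd": joint speeds; "tau": joint torques, N m; "tcp_pos": TCP position; "ee_rot": TCP orientation; "ft_force": force on the tool from outside, world axes, zero at the start; "moment": the same for the moment, N m; "finger_gap": finger opening in m; "grasp_force": force on a finger pad.
Only numpy, scipy, OpenCV 4.12 (cv2) and the standard library are available. Lean on these libraries where they do the work, as an engineer would, in place of code of your own. Each camera call takes 0.05 s, during which the arm holds its last target. There are 200 camera calls.

TASK

Set up the wooden prep station for chopping: with a fingertip, slide the chopping board along its rails to the left, off the right-hand end of the catch tray, until it drops into the locating notches and lies flat; then swing the brass turn button fully round so that it lies square across the edge of the board and holds it down. Only push: do not lift or tip the board, do not slide it past the notches, and leave the fruit, salt shaker and peeler where they are.

Things in the scene. Friction and masses are not known exactly. Their poses are not given: they have to be found in the camera images.
- prep_station: Wooden prep station fixed to the counter, 216 (x) x 420 (y) x 84 mm, open from above. Origin on the counter under the middle of the seated board; x away from the robot, y along the rails to the left (the way the board slides). Side cheeks 20 mm thick, centred at x = -98 and +98 mm, tops at z = 84 mm; rails inside them, top at z = 56 mm; between the rails a steel catch tray, rim at z = 42 mm.
- seat (a point): Where the board's origin lies once seated: station x = 0, y = 0, z = 46 mm, the notch floor. Each rail (26 mm wide) has two notches 27 mm long (y) and 10 mm deep, centred at y = -85 and +85 mm, with upright walls. The rails run on past the notches to an end bar at y = +155 mm, so a board that is pushed past comes to no stop for 25 mm.
- mouth (a point): Middle of the top of the low cross bar (16 mm thick, top at z = 46 mm) at the right end of the station: y = -237 mm. Once the board is seated, the tray is open to the chopper here, over 100 mm. A finger can stand over it and over the tray, between the cheeks.
- chopping_board: Chopping board, 170 (x) x 260 (y) x 22 mm, 0.75 kg, with two battens under it (20 mm wide, 14 mm high, at y = -85 and +85). Origin amid the battens' undersides, axes like the station's; board top 36 mm above it. On the rails the origin is at z = 56 mm, seated at 46. Starts 50 to 90 mm right of the seat; slides at 2 to 8 N; both battens drop together, then the notch walls stop it.
- board_end (a point): Middle of the board's right-hand end face, the upright face to push (170 mm wide, 22 mm high): 130 mm from the board's middle (to -y), 25 mm above its origin, so at z = 81 mm on the rails and 71 mm when seated. The space beside this face is free.
- turn_button (a joint): Angle of the brass turn button on the far cheek. 0: it points left along the cheek; negative: it leans away from the board (to -0.6); it grows anticlockwise from above as it swings over the board, to its stop at 1.57, square across the board's edge. Starts at -0.4 to -0.05, stays where left. Underside at z = 85 mm: it clears the seated board by 3 mm; a board still on the rails blocks it.
- stud (a point): Thumb stud of the turn button: a brass knob 14 mm across standing on its free end, 50 mm from the pivot; takes 1 to 2 N to push. This point is on its axis at z = 100 mm; the stud reaches from z = 91 mm (top of the button's bar, which is 14 mm wide and 6 mm thick) up to 108 mm.
- pivot (a point): Pivot of the turn button, on top of the far cheek: station x = +98, y = -20, z = 84 mm; its screw head rises to z = 94 mm.
- lemon_a: Yellow lemon, 83 x 58 x 58 mm, lies by the right end of the station; bystander. Origin under its middle.
- lemon_b: Yellow lemon, 75 x 58 x 59 mm, lies right of the station, farther back; bystander. Origin under its middle.
- apple: Red apple, 77 mm across, 73 mm high, by the left end of the station; bystander. Origin under its middle.
- avocado: Dark green avocado, 89 x 65 x 63 mm, left of the station, nearer the robot; bystander. Origin under its middle.
- salt_shaker: Salt shaker, 44 mm across, 90 mm high, upright, left of the station, farther back; bystander. Origin under its middle.
- peeler: Vegetable peeler, 170 x 25 x 18 mm, lies on the counter along the near side of the station; bystander. Origin under its middle.

How it is judged:
On the way, in this order (a step that is already met when the one before it is completed fails the run):
1. the board has dropped into the notches and lies flat, before the turn button is over it (z of chopping_board in the frame of prep_station below 0.0495 m and y of chopping_board in the frame of prep_station between -0.007 and 0.007 m and angle between chopping_board's own z axis and vertical below 0.03 rad), for 0.2 s.
2. the turn button lies across the board's edge (all of step 1 and value of joint turn_button above 1.4 rad), for 0.2 s.
At the end, for the whole second after the job is handed in: The board rests in the notches (its origin less than 49.5 mm above the counter, within 7 mm of the notch position along the rails, tilted less than 0.03 rad), at rest, and the turn button stands at more than 1.4 rad (square across the board is 1.57) (all of step 2 and linear speed of chopping_board below 0.01 m/s); the robot touches nothing.
It fails at once if the board is lifted more than 10 mm off the rails or tipped more than 0.12 rad (z of chopping_board in the frame of prep_station above 0.066 m or angle between chopping_board's own z axis and vertical above 0.12 rad).
It fails at once if the board is slid more than 12 mm past the notches (y of chopping_board in the frame of prep_station above 0.012 m).
It fails at once if a bystander (fruit, salt shaker, peeler) is moved more than 30 mm (distance of any of lemon_a, lemon_b, apple, avocado, salt_shaker, peeler from where it was at the start of the episode above 0.03 m).
It also fails if it takes over 45 s, if anything falls off the work surface, if the arm or the gripper's body presses on something with over 40 N, if the wrist force passes 120 N, or if a joint passes its speed limit or range.

## Working session

There is one attempt and no reset: what is moved stays moved. The work goes in short steps, Python scripts to look and compute and a tool call to move; the robot and the scene stay as the last step left them, time stands still between calls to the robot, and variables do not carry over. Pictures are saved under pics/ and viewed, at most 10 in all, crops included, and the job is handed in when it is done.

Besides the shell and the picture viewer there is one more tool, called after "Request:" in YAML: its name, and indented under it one key for each argument. jog_arm: Moves the arm, as the interface text tells. Its arguments: {"type":"object","properties":{"rotation":{"type":"array"},"linear":{"type":"array"},"jaw":{"type":"array"}},"required":["rotation","linear","jaw"]}

```bash
mkdir -p pics; cat > h.py <<'E'
import numpy as np, cv2
from bench import robot
def snap(n,f):
    c=robot.read_camera(n); np.savez('pics/'+f+'.npz',**c)
    cv2.imwrite('pics/'+f+'.png',cv2.cvtColor(c['image'],cv2.COLOR_RGB2BGR)); return c
def pt(c,u,v,z=None):
    K=c['mtx'];E=c['extrinsics']
    d=np.linalg.inv(K)@[u,v,1]
    if z is None:
        s=np.median(c['depth'][int(v)-1:int(v)+2,int(u)-1:int(u)+2])
    else: s=(z-E[2,3])/(E[:3,:3]@d)[2]
    return E[:3,:3]@(d*s)+E[:3,3]
E
python3 - <<'E'
from h import *
for n in('top','side'):
    c=snap(n,n+'0'); print(np.round(c['extrinsics'],3).tolist())
print(robot.get_state(), robot.tcp_to_tips)
E
```

```text
[[-0.012, -0.993, 0.114, 0.4], [-1.0, 0.013, 0.007, 0.03], [-0.008, -0.114, -0.993, 1.457], [0.0, 0.0, 0.0, 1.0]]
[[0.96, -0.187, 0.206, 0.29], [-0.278, -0.605, 0.746, -0.951], [-0.015, -0.774, -0.633, 0.888], [0.0, 0.0, 0.0, 1.0]]
{'clock': 0.1, 'joint_pos': array([ 1.20199884e+00,  3.20213013e-01,  1.56555672e+00, -2.60267722e-05,
        1.25740230e+00, -2.00286142e-02]), 'qd': array([-4.98952781e-04, -7.55134573e-05, -3.64893719e-03,  4.69011480e-04,
        6.28574819e-04, -7.05705139e-04]), 'tau': array([-6.05205878e-04, -4.16411412e+01, -2.34702855e+01, -1.10234319e-04,
        4.92574327e-03, -2.81493561e-05]), 'tcp_pos': array([0.19638229, 0.54001055, 0.25557502]), 'ee_rot': array([-1.40418172e-04,  1.73497929e-01,  9.84833917e-01, -7.77207447e-04]), 'ft_force': array([0.22290668, 0.31812055, 0.00079715]), 'moment': array([0.00782256, 0.06697441, 0.01323203]), 'grasp_force': 0.0, 'finger_gap': 0.08536291391537996} 0.025
```

View pics/top0.png

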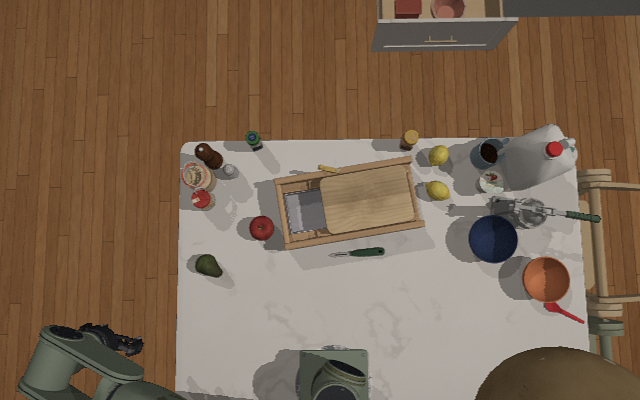

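View pics/side0.png

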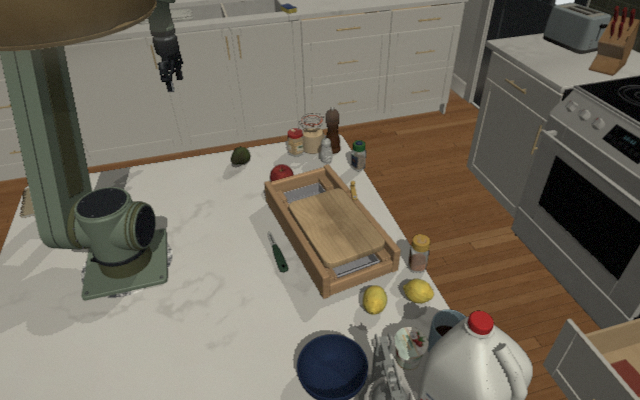

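The top view shows the station at u 277–425, v 157–248, turned slightly, with the board at u 320–415. The button is near (329,168), the lemons near (438,156) and (437,190). I'll enlarge both views.

```bash
python3 - <<'E'
import cv2
a=cv2.imread('pics/top0.png')[145:265,265:465]; cv2.imwrite('pics/topc.png',cv2.resize(a,None,fx=4,fy=4,interpolation=cv2.INTER_CUBIC))
a=cv2.imread('pics/side0.png')[160:300,255:405]; cv2.imwrite('pics/sidec.png',cv2.resize(a,None,fx=4,fy=4,interpolation=cv2.INTER_CUBIC))
E
```

```text
(no output)
```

View pics/topc.png

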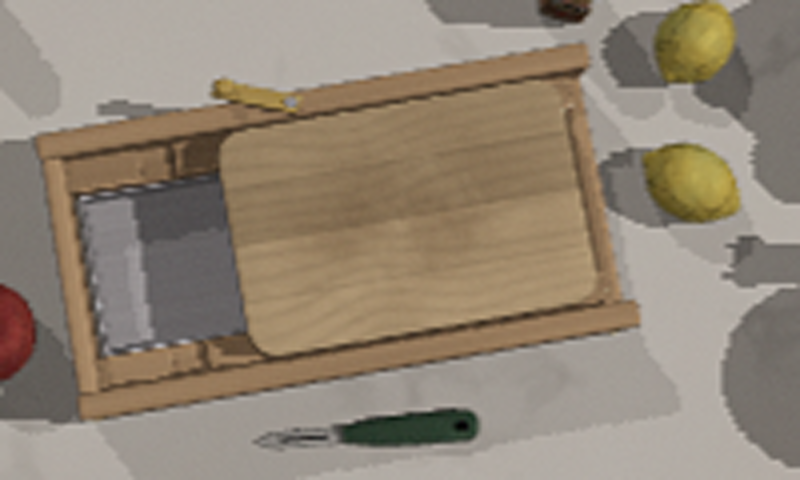

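View pics/sidec.png

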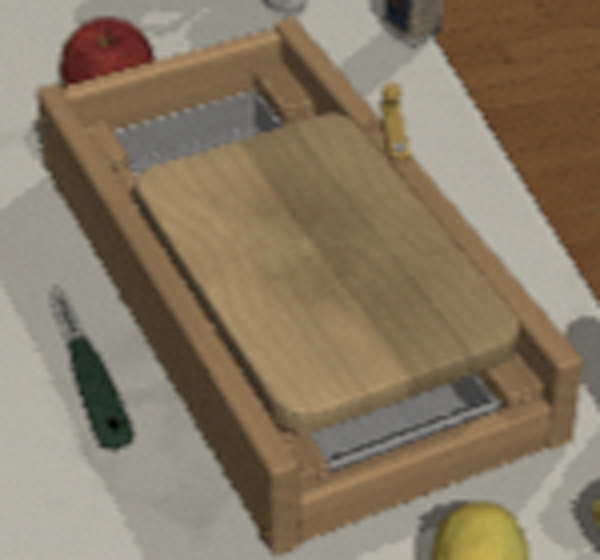

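Top crop, far cheek top corners: (37,138) and (585,45). Near cheek: (82,418) and (638,325). Board end middles: (235,240) and (585,192). Stud top (219,88), screw (291,103). Side crop, cheek corners: (40,92), (268,470), (580,362). Stud (392,90), screw (399,153).

```bash
python3 - <<'E'
from h import *
from scipy.optimize import least_squares
T=dict(np.load('pics/top0.npz'));S=dict(np.load('pics/side0.npz'))
ft=lambda p:(p[0]/4+265,p[1]/4+145); fs=lambda p:(p[0]/4+255,p[1]/4+160)
obs=[(T,ft((37,138)),(.108,.175,.084)),(T,ft((585,45)),(.108,-.245,.084)),(T,ft((82,395)),(-.108,.175,.084)),(T,ft((291,103)),(.098,-.02,.094)),(T,ft((638,308)),(-.108,-.245,.084)),
(S,fs((40,92)),(-.108,.175,.084)),(S,fs((268,470)),(-.108,-.245,.084)),(S,fs((580,362)),(.108,-.245,.084)),(S,fs((295,20)),(.108,.175,.084)),(S,fs((399,153)),(.098,-.02,.094))]
obs[2]=(T,ft((82,414)),obs[2][2]);obs[4]=(T,ft((638,322)),obs[4][2])
W=lambda q,p:np.array([q[0]+np.cos(q[2])*p[0]-np.sin(q[2])*p[1],q[1]+np.sin(q[2])*p[0]+np.cos(q[2])*p[1],p[2]])
M=[pt(c,*uv,z=p[2]) for c,uv,p in obs]
r=least_squares(lambda q:np.concatenate([(W(q,o[2])-m)[:2] for o,m in zip(obs,M)]),[.55,0,0],loss='soft_l1',f_scale=.003)
q=r.x;print('station',q,np.round(r.fun.reshape(-1,2)*1000,1).tolist())
np.save('q.npy',q)
def inv(m): d=m[:2]-q[:2];c,s=np.cos(q[2]),np.sin(q[2]);return np.round([c*d[0]+s*d[1],-s*d[0]+c*d[1]],4)
for n,c,uv,z in[('bl',T,ft((235,240)),.092),('br',T,ft((585,192)),.092),('studT',T,ft((219,88)),.108),('studS',S,fs((392,90)),.108),('scrT',T,ft((291,103)),.094),('scrS',S,fs((399,153)),.094)]:
    m=pt(c,*uv,z=z);print(n,np.round(m,4),inv(m))
for n,p in[('seat',(0,0,0)),('end_seated',(0,-.13,0)),('mouth',(0,-.237,0)),('pivot',(.098,-.02,0))]:print(n,W(q,p))
for n,uv in [('lemA',(437,190)),('lemB',(439,156))]: m=pt(T,*uv,z=.03);print(n,m,inv(m))
E
```

```text
station [ 0.53876821 -0.0204829   0.15162247] [[3.5, 0.0], [2.1, -4.6], [-4.9, 0.1], [0.9, -4.7], [-3.7, -5.5], [-5.2, 10.3], [-2.2, -3.4], [2.5, 1.4], [0.9, 10.0], [1.9, 6.9]]
bl [0.5364 0.0222 0.092 ] [0.0041 0.0425]
br [ 0.5686 -0.2364  0.092 ] [-0.0031 -0.2179]
studT [0.6472 0.0325 0.108 ] [0.1152 0.036 ]
studS [0.6496 0.0208 0.108 ] [0.1158 0.0241]
scrT [ 0.6377 -0.0207  0.094 ] [ 0.0978 -0.0152]
scrS [ 0.6367 -0.0323  0.094 ] [ 0.095  -0.0265]
seat [ 0.53876821 -0.0204829   0.        ]
end_seated [ 0.55840369 -0.14899146  0.        ]
mouth [ 0.57456521 -0.25476388  0.        ]
pivot [ 0.63866473 -0.02545132  0.        ]
lemA [ 0.5845749  -0.32805242  0.03      ] [-0.0012 -0.311 ]
lemB [ 0.69110669 -0.33866004  0.03      ] [ 0.1025 -0.3375]
```

The two views disagree by about 11 mm in y, so I'll check with depth and colour segmentation.

```bash
python3 - <<'E'
from h import *
for n in('top','side'):
    c=dict(np.load(f'pics/{n}0.npz'));K=c['mtx'];E=c['extrinsics'];print(n,K.tolist())
    v,u=np.mgrid[:400,:640];d=c['depth']
    P=np.stack([(u-K[0,2])/K[0,0]*d,(v-K[1,2])/K[1,1]*d,d],-1)@E[:3,:3].T+E[:3,3]
    roi=(P[...,0]>.35)&(P[...,0]<.78)&(abs(P[...,1]+.05)<.35)&(d>0)
    t=roi&(abs(P[...,2])<.01);print('table z',np.median(P[t][:,2]))
    hsv=cv2.cvtColor(c['image'],cv2.COLOR_RGB2HSV)
    b=roi&(P[...,2]>.082)&(P[...,2]<.13)&(hsv[...,1]>140)
    print('brass',b.sum(),np.round(P[b][np.argsort(-P[b][:,2])][:40:3],3).tolist())
    w=roi&(P[...,2]>.079)&(P[...,2]<.097)
    r=cv2.minAreaRect((P[w][:,:2]*1000).astype(np.float32));print('wood',w.sum(),r)
    bd=roi&(P[...,2]>.0885)&(P[...,2]<.0955)
    bd=cv2.morphologyEx(bd.astype(np.uint8),cv2.MORPH_OPEN,np.ones((7,7)))>0
    print('board',bd.sum(),cv2.minAreaRect((P[bd][:,:2]*1000).astype(np.float32)), np.median(P[bd][:,2]))
    y=roi&(P[...,2]>.01)&(hsv[...,0]>22)&(hsv[...,0]<34)&(hsv[...,1]>150)&(P[...,1]<-.2)
    m,l,s,ce=cv2.connectedComponentsWithStats(y.astype(np.uint8))
    for i in range(1,m):
        if s[i,4]>20: print('lemon',np.round(P[l==i].min(0),3),np.round(P[l==i].max(0),3))
E
```

```text
top [[465.6259258261059, 0.0, 317.8384334075691], [0.0, 465.6259258261059, 198.41341933087475], [0.0, 0.0, 1.0]]
table z 0.0017844174297458881
brass 166 [[0.649, 0.035, 0.113], [0.751, -0.233, 0.11], [0.724, -0.235, 0.109], [0.736, -0.244, 0.108], [0.737, -0.242, 0.107], [0.721, -0.253, 0.107], [0.719, -0.244, 0.107], [0.747, 0.241, 0.106], [0.755, -0.245, 0.106], [0.716, -0.241, 0.105], [0.722, -0.233, 0.105], [0.746, -0.231, 0.105], [0.752, -0.243, 0.105], [0.752, -0.24, 0.105]]
wood 6997 ((594.2322998046875, 15.1556396484375), (356.0311584472656, 558.9876098632812), 3.7173779010772705)
board 0 ((0.0, 0.0), (0.0, 0.0), 0.0) nan
lemon [ 0.688 -0.36   0.042] [ 0.72  -0.323  0.058]
lemon [ 0.664 -0.355  0.033] [ 0.692 -0.307  0.065]
lemon [ 0.555 -0.359  0.036] [ 0.611 -0.293  0.062]
side [[450.5307217075357, 0.0, 322.9688922090797], [0.0, 450.5307217075357, 200.7373467187298], [0.0, 0.0, 1.0]]
table z -0.0009423897650507329
brass 240 [[0.648, 0.026, 0.106], [0.647, 0.023, 0.105], [0.727, -0.258, 0.103], [0.745, -0.259, 0.102], [0.743, -0.236, 0.102], [0.721, -0.236, 0.101], [0.74, -0.242, 0.101], [0.724, -0.252, 0.101], [0.738, -0.263, 0.101], [0.747, -0.232, 0.101], [0.746, -0.224, 0.1], [0.741, -0.256, 0.1], [0.718, -0.242, 0.1], [0.715, -0.248, 0.1]]
wood 6201 ((592.2344970703125, 12.9722900390625), (358.0695495605469, 566.9242553710938), 2.360933303833008)
board 0 ((0.0, 0.0), (0.0, 0.0), 0.0) nan
lemon [ 0.662 -0.365  0.02 ] [ 0.688 -0.32   0.06 ]
lemon [ 0.687 -0.366  0.032] [ 0.72  -0.342  0.056]
lemon [ 0.552 -0.366  0.02 ] [ 0.593 -0.314  0.054]
  return _methods._mean(a, axis=axis, dtype=dtype,
  ret = ret.dtype.type(ret / rcount)
```

Request:
jog_arm:
  rotation:
    - [0, 0, -0.96]
    - [0, 0, -0.96]
    - [0, 0, -0.96]
    - [0, 0, 0]
    - [0, 0, 0]
    - [0, 0, 0]
    - [0, 0, 0]
    - [0, 0, 0]
    - [0, 0, 0]
    - [0, 0, 0]
  linear:
    - [0, 0, 0]
    - [0, 0, 0]
    - [0, 0, 0]
    - [-0.28, -0.94, 0]
    - [-0.28, -0.94, 0]
    - [-0.28, -0.94, 0]
    - [-0.28, -0.94, 0]
    - [-0.28, -0.94, 0]
    - [-0.28, -0.94, 0]
    - [-0.28, -0.94, 0]
  jaw: [0, 0, 0, 0, 0, 0, 0, 0, 0, 0]

```text
clock: 1.35
tcp_pos: [0.344, 0.2287, 0.2561]
ee_rot: [-0.0, -0.077, 0.997, -0.0]
ft_force: [0.8, 0.5, -0.4]
finger_gap: -0.0
grasp_force: 0.0
```

Request:
jog_arm:
  rotation:
    - [0, 0, 0]
    - [0, 0, 0]
    - [0, 0, 0]
    - [0, 0, 0]
    - [0, 0, 0]
    - [0, 0, 0]
    - [0, 0, 0]
    - [0, 0, 0]
    - [0, 0, 0]
    - [0, 0, 0]
  linear:
    - [-0.28, -0.94, 0]
    - [-0.28, -0.94, 0]
    - [-0.28, -0.94, 0]
    - [-0.28, -0.94, 0]
    - [-0.28, -0.94, 0]
    - [-0.28, -0.94, 0]
    - [-0.28, -0.94, 0]
    - [-0.28, -0.94, 0]
    - [-0.28, -0.94, 0]
    - [0, 0, 0]
  jaw: [0, 0, 0, 0, 0, 0, 0, 0, 0, 0]

```text
clock: 2.6
tcp_pos: [0.5339, -0.171, 0.2553]
ee_rot: [-0.0, -0.075, 0.997, -0.0]
ft_force: [0.9, 0.1, -0.5]
finger_gap: 0.0001
grasp_force: 0.0
```

Request:
jog_arm:
  rotation:
    - [0, 0, 0]
    - [0, 0, 0]
    - [0, 0, 0]
    - [0, 0, 0]
  linear:
    - [-0.18, -0.63, 0.5]
    - [-0.18, -0.63, 0.8]
    - [-0.18, -0.63, 0.8]
    - [0, 0, 0]
  jaw: [0, 0, 0, 0]

```text
clock: 3.1
tcp_pos: [0.5725, -0.2572, 0.1472]
ee_rot: [-0.004, -0.076, 0.997, 0.002]
ft_force: [-0.8, 0.3, 0.5]
finger_gap: -0.0
grasp_force: 0.0
```

```bash
python3 - <<'E'
from h import *
t=snap('top','top1');s=snap('side','side1');st=robot.get_state();print(st['tcp_pos'],st['joint_pos'])
tip=st['tcp_pos']-[0,0,.025]
for c in(t,s):
    E=c['extrinsics'];p=c['mtx']@(E[:3,:3].T@(tip-E[:3,3]));print(p[:2]/p[2])
a=cv2.imread('pics/top1.png')[145:265,295:445];b=cv2.imread('pics/side1.png')[170:300,295:445]
f=lambda a:cv2.resize(a,(600,a.shape[0]*4),interpolation=cv2.INTER_CUBIC)
cv2.imwrite('pics/t1c.png',f(a));cv2.imwrite('pics/s1c.png',f(b))
E
```

```text
[ 0.57396282 -0.25655277  0.1513026 ] [-4.38959627e-01  4.81398063e-01  1.58432892e+00  7.85554597e-04
  1.07731029e+00 -2.16419306e+00]
[420.48663509 189.57177316]
[361.46807918 249.87960275]
```

View pics/s1c.png

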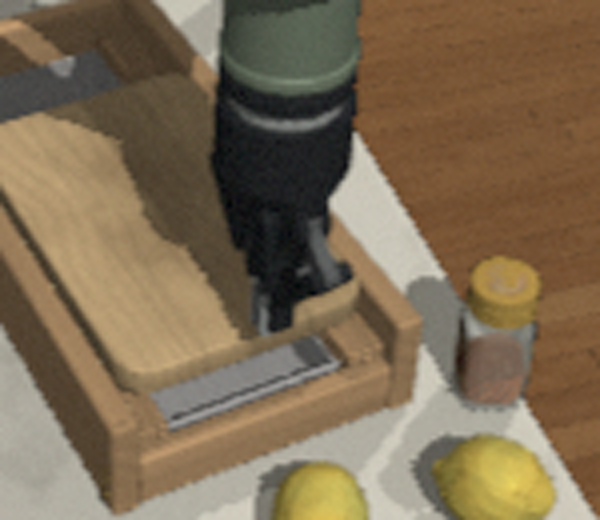

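The finger tip shows at crop (270,330), and the side camera predicted (266,320), so that camera is sound. Next I'll find the board's end edge in it. In the earlier side crop the end's top edge runs from (300,410) to (520,330).

```bash
python3 - <<'E'
from h import *
c=dict(np.load('pics/side1.npz'));q=np.load('q.npy')
def inv(m): d=m[:2]-q[:2];a,s=np.cos(q[2]),np.sin(q[2]);return np.round([a*d[0]+s*d[1],-s*d[0]+a*d[1]],4)
f=lambda u,v:(u/4+295,v/4+170)
for n,uv,z in[('end',(180,373),.092),('end',(310,318),.092),('bar outer',(140,462),.046),('bar outer',(385,370),.046),('cheekR',(420,325),.084),('tip',(268,326),.126)]:
    m=pt(c,*f(*uv),z=z);print(n,m,inv(m))
print(inv(robot.get_state()['tcp_pos']))
print(robot.get_state()['ee_rot'],robot.get_state()['ft_force'])
E
```

```text
end [ 0.52276007 -0.25210062  0.092     ] [-0.0508 -0.2265]
end [ 0.61307985 -0.23193472  0.092     ] [ 0.0415 -0.2203]
bar outer [ 0.49123084 -0.27325374  0.046     ] [-0.0852 -0.2427]
bar outer [ 0.66041272 -0.24683962  0.046     ] [ 0.0861 -0.2421]
cheekR [ 0.67895026 -0.25013055  0.084     ] [ 0.1039 -0.2482]
tip [ 0.57346003 -0.26161642  0.126     ] [-0.0021 -0.2436]
[-0.0009 -0.2387]
[-4.57540047e-04 -7.69560601e-02  9.97034164e-01  6.57232332e-04] [-0.64735393  0.44850988  1.01221523]
```

View pics/t1c.png

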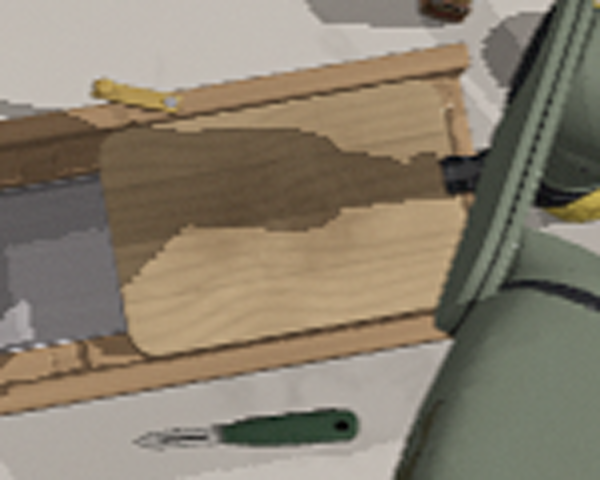

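Request:
jog_arm:
  rotation:
    - [0, 0, 0]
    - [0, 0, 0]
    - [0, 0, 0]
    - [0, 0, 0]
  linear:
    - [0, -0.5, 0]
    - [0, 0, 0.6]
    - [0, 0, 0.56]
    - [0, 0, 0]
  jaw: [0, 0, 0, 0]

```text
clock: 3.7
tcp_pos: [0.5774, -0.2823, 0.0928]
ee_rot: [-0.001, -0.077, 0.997, 0.001]
ft_force: [0.1, 0.0, 0.2]
finger_gap: 0.0001
grasp_force: 0.0
```

Request:
jog_arm:
  rotation:
    - [0, 0, 0]
    - [0, 0, 0]
    - [0, 0, 0]
    - [0, 0, 0]
    - [0, 0, 0]
    - [0, 0, 0]
    - [0, 0, 0]
  linear:
    - [0, 0.1, 0]
    - [0, 0.1, 0]
    - [0, 0.1, 0]
    - [0, 0.1, 0]
    - [0, 0.1, 0]
    - [0, 0.1, 0]
    - [0, 0, 0]
  jaw: [0, 0, 0, 0, 0, 0, 0]

```text
clock: 4.58
tcp_pos: [0.5734, -0.2523, 0.0932]
ee_rot: [-0.0, -0.077, 0.997, 0.0]
ft_force: [0.8, -0.6, 0.0]
finger_gap: 0.0001
grasp_force: 0.0
```

Request:
jog_arm:
  rotation:
    - [0, 0, 0]
    - [0, 0, 0]
    - [0, 0, 0]
    - [0, 0, 0]
  linear:
    - [0, 0.1, 0]
    - [0, 0.1, 0]
    - [0, 0.1, 0]
    - [0, 0.1, 0]
  jaw: [0, 0, 0, 0]

```text
clock: 5.08
tcp_pos: [0.5705, -0.233, 0.0933]
ee_rot: [0.0, -0.077, 0.997, -0.0]
ft_force: [0.7, -2.5, -1.6]
finger_gap: -0.0001
grasp_force: 1.6
```

Request:
jog_arm:
  rotation:
    - [0, 0, 0]
    - [0, 0, 0]
    - [0, 0, 0]
    - [0, 0, 0]
  linear:
    - [0, 0.1, 0]
    - [0, 0.1, 0]
    - [0, 0.1, 0]
    - [0, 0.1, 0]
  jaw: [0, 0, 0, 0]

```text
clock: 5.58
tcp_pos: [0.5673, -0.2128, 0.0933]
ee_rot: [-0.0, -0.077, 0.997, 0.0]
ft_force: [0.5, -3.3, -1.3]
finger_gap: 0.0
grasp_force: 1.6
```

```bash
python3 - <<'E'
from h import *
q=np.load('q.npy')
s=snap('side','side2');st=robot.get_state();m=st['tcp_pos'];d=m[:2]-q[:2];a,k=np.cos(q[2]),np.sin(q[2]);print(m,[a*d[0]+k*d[1],-k*d[0]+a*d[1]],st['ft_force'])
b=cv2.imread('pics/side2.png')[170:300,295:445]
cv2.imwrite('pics/s2c.png',cv2.resize(b,(600,520),interpolation=cv2.INTER_CUBIC))
E
```

```text
[ 0.56713391 -0.21212031  0.09324694] [np.float64(-0.0009050606216377995), np.float64(-0.19372322909743722)] [-0.18560921 -2.3813786  -1.90604831]
```

View pics/s2c.png

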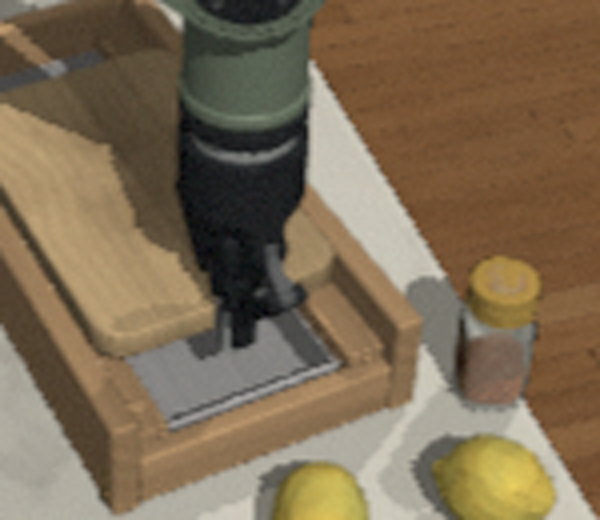

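The finger is on the board's end (3 N) at crop (240,340), and the board is sliding flat.

Request:
jog_arm:
  rotation:
    - [0, 0, 0]
    - [0, 0, 0]
    - [0, 0, 0]
    - [0, 0, 0]
    - [0, 0, 0]
    - [0, 0, 0]
  linear:
    - [0, 0.1, 0]
    - [0, 0.1, 0]
    - [0, 0.1, 0]
    - [0, 0.1, 0]
    - [0, 0.1, 0]
    - [0, 0.1, 0]
  jaw: [0, 0, 0, 0, 0, 0]

```text
clock: 6.38
tcp_pos: [0.5627, -0.1832, 0.0933]
ee_rot: [0.0, -0.077, 0.997, 0.0]
ft_force: [0.0, -3.8, -2.2]
finger_gap: 0.0001
grasp_force: 1.6
```

Request:
jog_arm:
  rotation:
    - [0, 0, 0]
    - [0, 0, 0]
    - [0, 0, 0]
    - [0, 0, 0]
  linear:
    - [0, 0.04, 0]
    - [0, 0.04, 0]
    - [0, 0.04, 0]
    - [0, 0.04, 0]
  jaw: [0, 0, 0, 0]

```text
clock: 6.88
tcp_pos: [0.5616, -0.1756, 0.0933]
ee_rot: [0.0, -0.077, 0.997, -0.0]
ft_force: [0.5, -3.8, -1.1]
finger_gap: 0.0001
grasp_force: 1.7
```

Request:
jog_arm:
  rotation:
    - [0, 0, 0]
    - [0, 0, 0]
    - [0, 0, 0]
  linear:
    - [0, 0.04, 0]
    - [0, 0.04, 0]
    - [0, 0.04, 0]
  jaw: [0, 0, 0]

```text
clock: 7.25
tcp_pos: [0.5606, -0.1696, 0.0933]
ee_rot: [-0.0, -0.077, 0.997, 0.0]
ft_force: [0.2, -3.2, -2.1]
finger_gap: 0.0003
grasp_force: 1.7
```

Request:
jog_arm:
  rotation:
    - [0, 0, 0]
    - [0, 0, 0]
  linear:
    - [0, 0.04, 0]
    - [0, 0.04, 0]
  jaw: [0, 0]

```text
clock: 7.5
tcp_pos: [0.56, -0.1656, 0.0933]
ee_rot: [-0.0, -0.077, 0.997, 0.0]
ft_force: [0.2, -2.7, -0.9]
finger_gap: 0.0001
grasp_force: 1.7
```

Request:
jog_arm:
  rotation:
    - [0, 0, 0]
    - [0, 0, 0]
  linear:
    - [0, 0.04, 0]
    - [0, 0.04, 0]
  jaw: [0, 0]

```text
clock: 7.75
tcp_pos: [0.5593, -0.1617, 0.0933]
ee_rot: [-0.0, -0.077, 0.997, 0.0]
ft_force: [-0.3, -2.8, -0.3]
finger_gap: -0.0003
grasp_force: 1.7
```

```bash
python3 - <<'E'
from h import *
s=snap('side','side3');print(robot.get_state()['ft_force'])
b=cv2.imread('pics/side3.png')[165:295,265:415]
cv2.imwrite('pics/s3c.png',cv2.resize(b,(600,520),interpolation=cv2.INTER_CUBIC))
E
```

```text
[-0.70023848 -3.52922174 -1.59736604]
```

View pics/s3c.png

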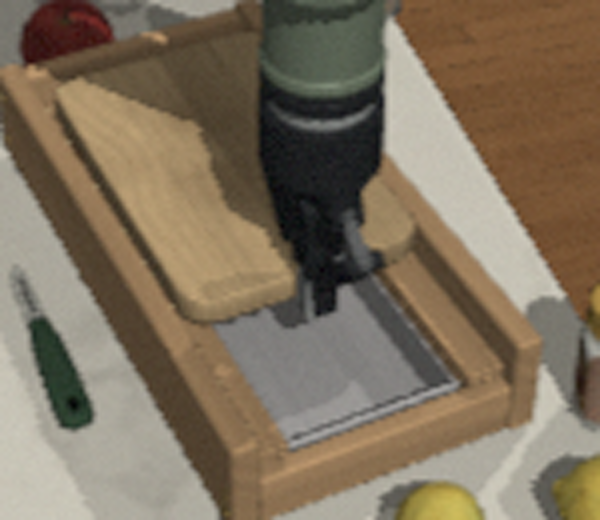

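The board is still up on the rails, with its end's top edge around (240,302) in the crop.

Request:
jog_arm:
  rotation:
    - [0, 0, 0]
    - [0, 0, 0]
  linear:
    - [0, 0.04, 0]
    - [0, 0.04, 0]
  jaw: [0, 0]

```text
clock: 8.05
tcp_pos: [0.5589, -0.1578, 0.0934]
ee_rot: [0.0, -0.077, 0.997, -0.0]
ft_force: [0.5, -2.9, -0.5]
finger_gap: -0.0005
grasp_force: 1.8
```

Request:
jog_arm:
  rotation:
    - [0, 0, 0]
    - [0, 0, 0]
  linear:
    - [0, 0.03, 0]
    - [0, 0.03, 0]
  jaw: [0, 0]

```text
clock: 8.3
tcp_pos: [0.5585, -0.1549, 0.0934]
ee_rot: [0.0, -0.077, 0.997, -0.0]
ft_force: [1.3, -4.6, -1.4]
finger_gap: -0.0001
grasp_force: 1.9
```

```bash
python3 - <<'E'
from h import *
q=np.load('q.npy')
c=dict(np.load('pics/side3.npz'))
def inv(m): d=m[:2]-q[:2];a,s=np.cos(q[2]),np.sin(q[2]);return np.round([a*d[0]+s*d[1],-s*d[0]+a*d[1]],4)
for uv,z in[((230,302),.092),((280,283),.092),((230,322),.070),((285,303),.07)]: print(inv(pt(c,uv[0]/4+265,uv[1]/4+165,z=z)))
print(inv(np.array([.5593,-.1617])), inv(robot.get_state()['tcp_pos']),robot.get_state()['ft_force'])
E
```

```text
[-0.056  -0.1383]
[-0.0201 -0.1365]
[-0.0545 -0.1343]
[-0.0152 -0.134 ]
[-0.001  -0.1427] [-0.0008 -0.1359] [ 1.30474262 -4.63721068 -1.43617102]
```

```bash
python3 - <<'E'
from h import *
c=snap('side','side4');o=dict(np.load('pics/side3.npz'))
for x in(o,c):
    print([np.round(np.median([pt(x,u,v)[2] for u in range(u0-3,u0+4) for v in range(v0-3,v0+4)]),4) for u0,v0 in((300,205),(315,225),(322,235))])
b=cv2.imread('pics/side4.png')[165:295,265:415]
cv2.imwrite('pics/s4c.png',cv2.resize(b,(600,520),interpolation=cv2.INTER_CUBIC))
E
```

```text
[np.float64(0.0894), np.float64(0.0893), np.float64(0.0897)]
[np.float64(0.0795), np.float64(0.0796), np.float64(0.0797)]
```

The board top went from 89.5 to 79.6 mm in all three patches, so it has dropped 10 mm and lies flat. Now I back off, lift, and go behind the stud.

Request:
jog_arm:
  rotation:
    - [0, 0, 0]
    - [0, 0, 0]
    - [0, 0, 0]
    - [0, 0, 0]
    - [0, 0, 0]
    - [0, 0, 0]
  linear:
    - [0, -0.2, 0]
    - [0, -0.3, 0]
    - [0, 0, -0.6]
    - [0, 0, -0.8]
    - [0, 0, -0.8]
    - [0, 0, 0]
  jaw: [0, 0, 0, 0, 0, 0]

```text
clock: 9.1
tcp_pos: [0.564, -0.1809, 0.2069]
ee_rot: [0.004, -0.076, 0.997, -0.001]
ft_force: [0.1, -1.8, 0.3]
finger_gap: 0.0005
grasp_force: 0.0
```

Request:
jog_arm:
  rotation:
    - [0, 0, 0]
    - [0, 0, 0]
    - [0, 0, 0]
    - [0, 0, 0]
    - [0, 0, 0]
    - [0, 0, 0]
    - [0, 0, 0]
  linear:
    - [-0.5, 0.62, 0]
    - [-0.5, 0.62, 0]
    - [-0.5, 0.62, 0]
    - [-0.5, 0.62, 0]
    - [-0.5, 0.62, 0]
    - [-0.5, 0.62, 0]
    - [0, 0, 0]
  jaw: [0, 0, 0, 0, 0, 0, 0]

```text
clock: 9.98
tcp_pos: [0.6824, 0.0293, 0.2012]
ee_rot: [-0.001, -0.078, 0.997, 0.001]
ft_force: [-1.7, -0.8, 0.1]
finger_gap: -0.0001
grasp_force: 0.0
```

```bash
cat >> h.py <<'E'
q=np.load('q.npy')
def inv(m): d=np.asarray(m)[:2]-q[:2];a,s=np.cos(q[2]),np.sin(q[2]);return np.round([a*d[0]+s*d[1],-s*d[0]+a*d[1]],4)
E
python3 - <<'E'
from h import *
st=robot.get_state();print(st['tcp_pos'],inv(st['tcp_pos']),st['ee_rot'],st['joint_pos'])
s=snap('side','side5')
b=cv2.imread('pics/side5.png')[140:290,265:415]
cv2.imwrite('pics/s5c.png',cv2.resize(b,(600,600),interpolation=cv2.INTER_CUBIC))
E=s['extrinsics']
for tip in(st['tcp_pos']-[0,0,.025],): p=s['mtx']@(E[:3,:3].T@(tip-E[:3,3]));p=p[:2]/p[2];print((p-[265,140])*4)
E
```

```text
[0.68242777 0.02925144 0.20120592] [0.1495 0.0275] [-1.16220034e-03 -7.82469987e-02  9.96933182e-01  5.36030702e-04] [ 2.55934814e-02  5.25409148e-01  1.37229890e+00  1.00026771e-03
  1.24626243e+00 -1.70217718e+00]
[395.11819051  76.85923029]
```

View pics/s5c.png

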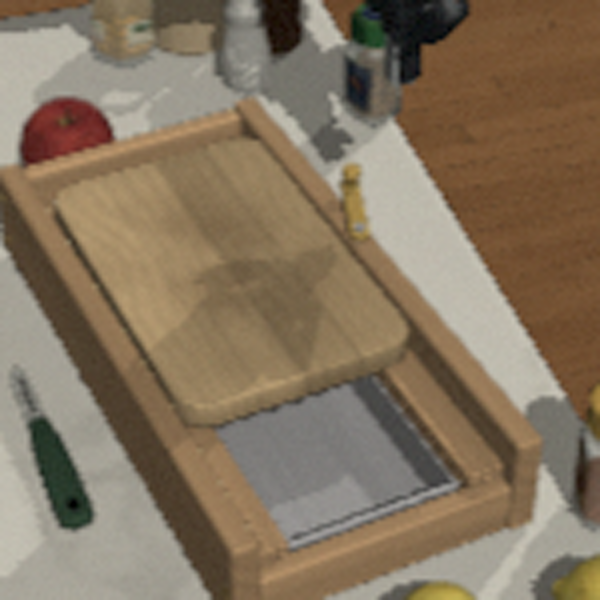

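The board lies seated and flat. The stud is at crop (352,172), still leaning outward, and the finger tip is behind it at (408,82). I'll descend behind the stud and push toward the robot.

Request:
jog_arm:
  rotation:
    - [0, 0, 0]
    - [0, 0, 0]
    - [0, 0, 0]
    - [0, 0, 0]
  linear:
    - [0, 0, 0.6]
    - [0, 0, 0.6]
    - [0, 0, 0.4]
    - [0, 0, 0]
  jaw: [0, 0, 0, 0]

```text
clock: 10.52
tcp_pos: [0.68, 0.0257, 0.1209]
ee_rot: [-0.003, -0.076, 0.997, 0.0]
ft_force: [1.2, -0.5, 0.6]
finger_gap: -0.0
grasp_force: 0.0
```

Request:
jog_arm:
  rotation:
    - [0, 0, 0]
    - [0, 0, 0]
    - [0, 0, 0]
    - [0, 0, 0]
    - [0, 0, 0]
  linear:
    - [0.14, 0, 0]
    - [0.14, 0, 0]
    - [0.14, 0, 0]
    - [0.14, 0, 0]
    - [0.12, 0, 0]
  jaw: [0, 0, 0, 0, 0]

```text
clock: 11.15
tcp_pos: [0.6481, 0.022, 0.1238]
ee_rot: [0.001, -0.077, 0.997, -0.0]
ft_force: [1.8, 0.4, -0.3]
finger_gap: 0.0003
grasp_force: 0.6
```

```bash
python3 - <<'E'
from h import *
st=robot.get_state();print(st['tcp_pos'],inv(st['tcp_pos']),st['ft_force'])
s=snap('side','side6')
b=cv2.imread('pics/side6.png')[150:230,310:410]
cv2.imwrite('pics/s6c.png',cv2.resize(b,(600,480),interpolation=cv2.INTER_CUBIC))
E
```

```text
[0.64811857 0.02196528 0.12377156] [0.1145 0.0254] [ 1.77832892  0.42126699 -0.26252621]
```

View pics/s6c.png

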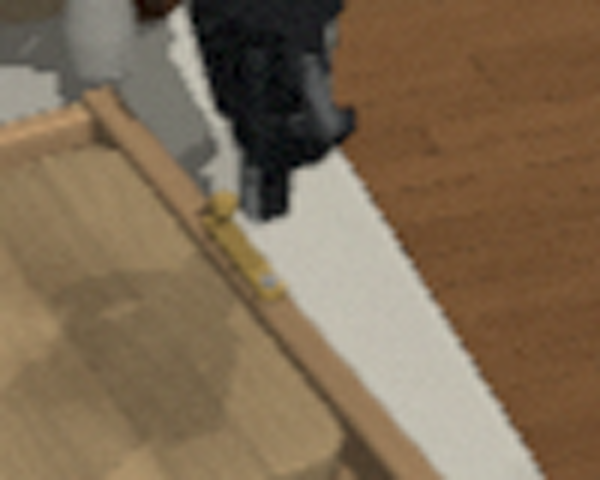

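The finger is on the stud, which shows at (222,205), and the button now points along the cheek. That was picture 10, so from here I use numbers only.

Request:
jog_arm:
  rotation:
    - [0, 0, 0]
    - [0, 0, 0]
    - [0, 0, 0]
    - [0, 0, 0]
    - [0, 0, 0]
    - [0, 0, 0]
  linear:
    - [0.18, -0.02, 0.04]
    - [0.18, -0.03, 0]
    - [0.14, -0.07, 0]
    - [0.14, -0.08, 0]
    - [0.12, -0.1, 0]
    - [0, 0, 0]
  jaw: [0, 0, 0, 0, 0, 0]

```text
clock: 11.95
tcp_pos: [0.6126, 0.0005, 0.1213]
ee_rot: [-0.0, -0.077, 0.997, -0.0]
ft_force: [1.6, -2.7, 0.6]
finger_gap: -0.0
grasp_force: 1.0
```

```bash
cat >> h.py <<'E'
def brass(c):
    # mask by colour near station far cheek; intersect rays with z=.091, give q-frame coords rel. pivot
    hsv=cv2.cvtColor(c['image'],cv2.COLOR_RGB2HSV)
    m=(hsv[...,0]>19)&(hsv[...,0]<30)&(hsv[...,1]>130)&(hsv[...,2]>90)
    out=[]
    for v,u in np.argwhere(m):
        x=inv(pt(c,u,v,z=.095))
        if .02<x[0]<.14 and -.06<x[1]<.06: out.append(x)
    return np.array(out)
E
python3 - <<'E'
from h import *
st=robot.get_state();print(st['tcp_pos'],inv(st['tcp_pos']),st['ft_force'])
for f in('side5','side6'):
    b=brass(dict(np.load(f'pics/{f}.npz')));print(f,len(b),b.min(0),b.max(0)) if len(b) else print(f,0)
for n in('side','top'):
    b=brass(snap(n,n+'7'));print(n,len(b)); 
    if len(b): i=np.argsort(b[:,0]);print(b.min(0),b.max(0),b[i][:6].tolist(),b[i][-4:].tolist())
E
```

```text
[6.12578337e-01 5.42145100e-04 1.21263821e-01] [0.0761 0.0096] [ 1.63227261 -2.68405594  0.57378371]
side5 51 [ 0.0901 -0.032 ] [0.1253 0.0439]
side6 62 [ 0.0885 -0.032 ] [0.1099 0.0472]
side 84
[ 0.0487 -0.0308] [0.0981 0.0318] [[0.0487, 0.0108], [0.0493, 0.0055], [0.0512, 0.0096], [0.0518, 0.0043], [0.0532, 0.0136], [0.0538, 0.0083]] [[0.091, -0.0296], [0.0922, -0.0153], [0.0935, -0.0308], [0.0981, -0.0281]]
top 12
[0.054  0.0146] [0.0633 0.0268] [[0.054, 0.0185], [0.0549, 0.0243], [0.0569, 0.018], [0.0574, 0.0209], [0.0579, 0.0238], [0.0584, 0.0268]] [[0.0603, 0.0204], [0.0608, 0.0233], [0.0628, 0.017], [0.0633, 0.0199]]
```

Request:
jog_arm:
  rotation:
    - [0, 0, 0]
    - [0, 0, 0]
    - [0, 0, 0]
    - [0, 0, 0]
    - [0, 0, 0]
    - [0, 0, 0]
  linear:
    - [-0.25, 0, 0]
    - [0, 0.5, 0]
    - [0, 0.45, 0]
    - [0.4, 0, 0]
    - [0.38, 0, 0]
    - [0, 0, 0]
  jaw: [0, 0, 0, 0, 0, 0]

```text
clock: 12.8
tcp_pos: [0.5786, 0.045, 0.1212]
ee_rot: [-0.001, -0.077, 0.997, 0.0]
ft_force: [0.1, 0.5, 0.5]
finger_gap: 0.0001
grasp_force: 0.0
```

Request:
jog_arm:
  rotation:
    - [0, 0, 0]
    - [0, 0, 0]
    - [0, 0, 0]
    - [0, 0, 0]
    - [0, 0, 0]
    - [0, 0, 0]
    - [0, 0, 0]
  linear:
    - [0, -0.14, 0]
    - [0, -0.14, 0]
    - [0, -0.14, 0]
    - [0, -0.14, 0]
    - [0, -0.14, 0]
    - [0, -0.14, 0]
    - [0, 0, 0]
  jaw: [0, 0, 0, 0, 0, 0, 0]

```text
clock: 13.68
tcp_pos: [0.5866, 0.0019, 0.1213]
ee_rot: [0.0, -0.076, 0.997, -0.0]
ft_force: [0.1, 0.4, -1.6]
finger_gap: 0.0003
grasp_force: 0.0
```

```bash
python3 - <<'E'
from h import *
st=robot.get_state();print(st['tcp_pos'],inv(st['tcp_pos']),st['ft_force'])
for n in('side','top'):
    b=brass(snap(n,n+'8'));print(n,len(b)); 
    if len(b): i=np.argsort(b[:,0]);print(b.min(0),b.max(0),b[i][:6].tolist(),b[i][-4:].tolist())
E
```

```text
[0.58657422 0.00191079 0.12134075] [0.0506 0.0149] [ 0.09457629  0.3868186  -1.55295661]
side 94
[ 0.0376 -0.032 ] [0.0981 0.0099] [[0.0376, -0.0183], [0.0395, -0.0144], [0.0401, -0.0195], [0.0415, -0.0105], [0.042, -0.0156], [0.0426, -0.0208]] [[0.091, -0.0296], [0.0935, -0.0308], [0.096, -0.032], [0.0981, -0.0281]]
top 0
```

Request:
jog_arm:
  rotation:
    - [0, 0, 0]
    - [0, 0, 0]
    - [0, 0, 0]
    - [0, 0, 0]
  linear:
    - [0, -0.08, 0]
    - [0, -0.08, 0]
    - [0, -0.08, 0]
    - [0, 0, 0]
  jaw: [0, 0, 0, 0]

```text
clock: 14.28
tcp_pos: [0.5874, -0.0081, 0.1212]
ee_rot: [-0.0, -0.076, 0.997, 0.001]
ft_force: [-1.7, 5.7, 0.9]
finger_gap: 0.0001
grasp_force: 3.0
```

Request:
jog_arm:
  rotation:
    - [0, 0, 0]
    - [0, 0, 0]
    - [0, 0, 0]
  linear:
    - [0, -0.06, 0]
    - [0, -0.06, 0]
    - [0, 0, 0]
  jaw: [0, 0, 0]

```text
clock: 14.65
tcp_pos: [0.5876, -0.0095, 0.1212]
ee_rot: [-0.001, -0.075, 0.997, 0.006]
ft_force: [-4.0, 20.6, 2.2]
finger_gap: 0.0002
grasp_force: 10.2
```

The force is 20 N with the finger stalled, so the button is at its stop. I'll retreat and check.

Request:
jog_arm:
  rotation:
    - [0, 0, 0]
    - [0, 0, 0]
    - [0, 0, 0]
    - [0, 0, 0]
    - [0, 0, 0]
    - [0, 0, 0]
    - [0, 0, 0]
    - [0, 0, 0]
    - [0, 0, 0]
  linear:
    - [0, 0.3, 0]
    - [0, 0.3, 0]
    - [0, 0, -0.7]
    - [0, 0, -0.8]
    - [0, 0, -0.8]
    - [0, 0.8, 0]
    - [0, 0.8, 0]
    - [0, 0.8, 0]
    - [0, 0.8, 0]
  jaw: [0, 0, 0, 0, 0, 0, 0, 0, 0]

```text
clock: 15.78
tcp_pos: [0.5596, 0.1738, 0.2365]
ee_rot: [0.001, -0.077, 0.997, -0.0]
ft_force: [0.6, 0.2, -0.2]
finger_gap: 0.0001
grasp_force: 0.0
```

Request:
jog_arm:
  rotation:
    - [0, 0, 0]
    - [0, 0, 0]
    - [0, 0, 0]
    - [0, 0, 0]
    - [0, 0, 0]
    - [0, 0, 0]
  linear:
    - [0, 0.8, 0]
    - [0, 0.8, 0]
    - [0, 0.8, 0]
    - [0, 0, 0]
    - [0, 0, 0]
    - [0, 0, 0]
  jaw: [0, 0, 0, 0, 0, 0]

```text
clock: 16.52
tcp_pos: [0.5415, 0.2903, 0.2364]
ee_rot: [0.0, -0.076, 0.997, -0.0]
ft_force: [0.4, -0.2, -0.2]
finger_gap: -0.0001
grasp_force: 0.0
```

```bash
python3 - <<'E'
from h import *
st=robot.get_state();print(st['tcp_pos'],st['ft_force'])
for n in('side','top'):
    c=snap(n,n+'9');b=brass(c);print(n,len(b))
    if len(b): l=cv2.fitLine(b.astype(np.float32),cv2.DIST_HUBER,0,.01,.01).ravel();print(b.min(0),b.max(0),'angle',np.arctan2(abs(l[0]),abs(l[1])),l)
    if n=='side': print([np.round(np.median([pt(c,u,v)[2] for u in range(u0-3,u0+4) for v in range(v0-3,v0+4)]),4) for u0,v0 in((300,205),(315,225),(322,235))])
E
```

```text
[0.54154518 0.29027835 0.23639777] [ 0.42399244 -0.21103742 -0.1594997 ]
side 89
[ 0.0363 -0.0324] [ 0.0981 -0.0046] angle 1.5272955 [ 0.999054   -0.04348716  0.06017    -0.02342   ]
[np.float64(0.0791), np.float64(0.0793), np.float64(0.0797)]
top 72
[ 0.0398 -0.0193] [ 0.0982 -0.007 ] angle 1.5469527 [ 0.99971575  0.02384138  0.06659    -0.01297   ]
```

The button measures about 1.53–1.55 rad in both cameras, the board is seated, and the arm is clear of everything.

```bash
python3 -c "
from bench import robot
print(robot.close_job())"
```

```text
the job is handed in; nothing more can be done
None
```

I handed the job in at about 16.5 s: the board had dropped 10 mm into the notches and lay flat, the turn button was at its stop (about 1.54 rad in both cameras), and the arm was clear; no verdict came back, and I did not re-measure the fruit, shaker and peeler.

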